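Show a loose chestnut to the inspection camera on its sample tray

ROBOT

A 6-joint arm with a two-finger parallel gripper is mounted at the origin on the work surface. World frame = base frame: x ahead of the robot, y to its left, z up, the work surface at z = 0. Lengths are in mm, angles in degrees, forces in N, time in s.
With the tool pointing down it reaches from about 300 to 850 mm from the base axis. Payload 4.2 kg.
Tool frame: the origin (TCP) lies at the very end of the fingers, on their centre line; the grasp point (between the pads) lies 19 mm behind it (env.grip_depth is the distance from the TCP to the grasp point, in mm); y points along the fingers, z is the direction in which the jaws open and shut, and the axes are right-handed (so a half turn about y gives the same grasp; the last joint's range is limited). The gripper opens to 91 mm and grips with 3 to 60 N. Pads are 32 mm wide; open, the fingers measure 118 mm over their backs; the gripper's body (76 mm by 178 mm) begins 60 mm behind the grasp point.
Start: joints at [75.115, 18.312, 89.639, -0, 72.044, -1.146], TCP at [136.569, 558.563, 213.976] pointing down, gripper open.
Joint ranges: [-177.97, 177.97], [-48.28, 115.42], [12.27, 149.76], [-77.06, 257.06], [2.81, 150.46], [-146.56, 146.56]. Speed limits (degrees/s): [147.25, 147.25, 180, 180, 180, 180].

INTERFACE

Orientations are given as [roll, pitch, yaw] about the fixed x, y, z axes, in that order (R = Rz(yaw) Ry(pitch) Rx(roll)).
In Python, from workcell import state, imaging, job, env gives the robot as it stands.
- The arm moves only by the shell command python3 -m pendant 'ROWS' [FORCE]. ROWS is JSON, a list of rows, each an object with "delta_pos": the shift along the tool's x, y, z in cm, a list of three; "twist": the turn, a rotation vector about the tool's x, y, z in degrees, a list of three; "grip": the opening in per cent of the stroke, from 0 (shut) to 100 (fully open). In form: [{"delta_pos": [tx, ty, tz], "twist": [wx, wy, wz], "grip": grip}, ...]. A call has exactly 5 rows; each row is the pose to reach, as a shift and turn from the pose commanded when the call began, along the tool's axes at that moment; what a row does not reach only later rows make up. A row lasts 1/10 s, in which the tool goes at most 50 mm and 8.59 degrees, less where a joint would pass 70% of its speed; a pose out of reach is approached as far as the arm can. A call with a gripper value outside its range is refused whole. The fingers move at their own pace and stop on an object; FORCE is the grip in N (left out, the last holds). Time passes only in rows, so rows that repeat a pose let the fingers close, or fill a call up. It gives the time, the measured TCP pose, the force and the opening at its end, in the units of the state.
- state(): the state, without advancing time (a new reading comes with each control period).
- imaging.grab_frame(name): name is "scene" or "side" or "wrist"; returns (picture, depth): 420x560x3 uint8, red, green, blue; 420x560 float32, mm along the optical axis (not along the pixel's ray), 0 where there is no reading.
- imaging.camera_info(name): a dict with "fx", "fy", "cx", "cy" (pixels), "k1" (the pictures are not rectified: a ray, as slopes to the right and down, at radius r is drawn at 1 + k1 r^2 times it, then the intrinsics apply), "R" (3x3) and "t" (3): a world point X has camera coordinates R X + t. Camera axes: x right, y down, z forward; pixel columns grow to the right and rows downward; lengths in mm; the calibration is good to about 2 mm. A picture is of the moment at which its call begins: read the wrist's pose just before it. camera_info takes no time and is no camera call; for the wrist camera it gives the pose at the moment of the call.
- job.job_done(): hands the job in, once; it reports no verdict.
The state is a dict: "time_s": time; "qpos": joint angles; "qvel": joint speeds; "effort": joint torques, N m; "ee_pos": TCP position; "ee_rot": TCP orientation; "force": force on the tool from outside, world axes, zero at the start; "torque": the same for the moment, N m; "gripper_width": finger opening in mm.
Only numpy, scipy, OpenCV 4.12 (cv2) and the standard library are available. Lean on these libraries where they do the work, as an engineer would, in place of code of your own. Each camera call takes 0.05 s, during which the arm holds its last target.

TASK

Pick up the wooden sample tray by its upright grip block, gently (squeeze the block with no more than about 40 N), and carry it close to level (never tipping it more than about 15 degrees) so that the round chestnut stays in its shallow pocket. Bring the chestnut to the viewing point of the inspection camera - at lens height, straight above the round disc on the camera's base - and finish there with the robot still holding the tray in the air, level and still, touching nothing but the gripper. Leave everything else on the table where it is.

Things in the scene. Friction and masses are not known exactly. Their poses are not given: they have to be found in the camera images.
- tray: Pale wooden tray block, 170 (x) x 74 (y) x 14 mm (z), 120-195 g, balanced at its middle. Origin: centre of the underside. On its middle stands the grip block: 42 mm along x, 18 mm thick along y (pinch it across this), 14 to 75 mm above the underside. At x = +55 mm a round pocket, 45 mm wide, 4 mm deep. Starts flat on the table, left or right, pocket end along +x within 35 degrees.
- tray_pocket (a point): Point on the tray 55 mm along +x from its origin and 24 mm above its underside: where the chestnut's centre is when it lies in the middle of its pocket. Axes as the tray's.
- nut_center (a point): Centre of the loose round chestnut, a dark brown ball 28 mm in diameter, about 13 g, with a small pale spot. It rolls freely within the pocket, up to about 13 mm from the middle, and rolls out over the rim if the tray tips too far (about 40 degrees) or is jerked.
- station: Fixed grey camera on a base. Origin: on the table under the viewing point; x towards the camera. Base x -45 to 215, 110 wide, 12 mm high; disc 60 mm wide at the origin, top at 18 mm. Housing x 125 to 205, 66 wide, top 172 mm above the table. Black lens 48 mm wide, front at x = 100 mm, axis 140 mm above the table, looks along -x, towards the robot within 20 degrees.
- viewpoint (a point): The camera's viewing point: on the lens axis, 100 mm in front of the lens face, 140 mm above the table, straight above the middle of the disc. The pocket point (tray_pocket) belongs here. Axes as the station's.
- jar: Bystander: closed amber glass jar, 60 mm diameter, 85 mm tall. Origin: centre of the underside.
- mug: Bystander: white mug, 76 mm diameter, 85 mm tall. Origin: centre of the underside.
- chestnut_a: Bystander: flat-bottomed chestnut, 33 mm wide, 22 mm tall, standing on the table. Origin: underside.
- chestnut_b: Bystander: another such chestnut, 33 mm wide, 22 mm tall. Origin: underside.
- brush: Bystander: wooden hand brush, 180 mm long, lying at the right side. Origin: underside.
- bowl: Bystander: small blue bowl, 100 mm diameter, 45 mm tall. Origin: centre of the underside.
- tin: Bystander: plain steel tin, 66 mm diameter, 100 mm tall, far from the robot. Origin: centre of the underside.
Not all that is in view belongs to the job. Several things have the shape of the tray; the one meant has the colours described above.

How it is judged (in metres and radians):
On the way:
1. the tray is lifted clear of the table, with the chestnut in its pocket (height (world z) of tray above 0.04 m and not (distance between nut_center and tray_pocket above 0.024 m)), for 0.2 s.
At the end, for the whole second after the job is handed in: The robot still holds the tray in its fingers, off everything else: the pocket point is within 30 mm horizontally and 25 mm in height of the camera's viewing point, the tray is level within 7 degrees and still, the chestnut lies in its pocket, and no bystander has moved 30 mm (horizontal distance between tray_pocket and viewpoint below 0.03 m and z of tray_pocket in the frame of viewpoint between -0.025 and 0.025 m and angle between tray's own z axis and vertical below 0.12 rad and linear speed of tray below 0.02 m/s and angular speed of tray below 0.15 rad/s and distance between nut_center and tray_pocket below 0.02 m and contact force between the fingers and tray above 2 N and contact force between tray and station below 0.1 N and distance of each of jar, mug, chestnut_a, chestnut_b, brush, bowl, tin from where it was at the start of the episode below 0.03 m); the arm keeps its last pose, push and grip.
It fails at once if the chestnut left its pocket (distance between nut_center and tray_pocket above 0.024 m).
It fails at once if the tray was tipped more than 20 degrees (angle between tray's own z axis and vertical above 0.35 rad).
It fails at once if the grip block was squeezed too hard (more than 70 N on each side) (contact force between the fingers and tray above 140 N).
It fails at once if a bystander was pushed 30 mm or more or knocked over (distance of any of jar, mug, chestnut_a, chestnut_b, brush, bowl, tin from where it was at the start of the episode above 0.03 m or angle between any of jar, mug, bowl, tin's own z axis and vertical above 0.5 rad).
It also fails if it takes over 45 s, if anything falls off the work surface, if the arm or the gripper's body presses on something with over 40 N, if the wrist force passes 120 N, or if a joint passes its speed limit or range.

## Working session

There is one attempt and no reset: what is moved stays moved. The work goes in short steps, Python scripts to look and compute and a shell command to move; the robot and the scene stay as the last step left them, time stands still between calls to the robot, and variables do not carry over. Pictures are saved under pics/ and viewed, and the job is handed in when it is done.

```bash
ls; mkdir -p pics; cat > h.py <<'E'
import numpy as np, cv2
from workcell import state, imaging, job, env
def grab(name,fn=None):
    info=imaging.camera_info(name); p,d=imaging.grab_frame(name)
    if fn: cv2.imwrite('pics/'+fn,p[:,:,::-1])
    return p,d,info
def K(i): return np.array([[i['fx'],0,i['cx']],[0,i['fy'],i['cy']],[0,0,1.]])
def rays(i,uv):
    uv=np.atleast_2d(np.array(uv,float)); a=(uv-[i['cx'],i['cy']])/[i['fx'],i['fy']]
    s=a.copy()
    for _ in range(20): s=a/(1+i['k1']*(s**2).sum(1,keepdims=True))
    return np.c_[s,np.ones(len(s))]
def onplane(i,uv,z):
    R=np.array(i['R']);t=np.array(i['t']); d=rays(i,uv)@R; c=-R.T@t
    return c+d*((z-c[2])/d[:,2])[:,None]
def cloud(i,uv,dep):
    R=np.array(i['R']);t=np.array(i['t'])
    return (rays(i,uv)*np.asarray(dep)[:,None]-t)@R
def proj(i,X):
    X=np.atleast_2d(X);c=X@np.array(i['R']).T+np.array(i['t']);s=c[:,:2]/c[:,2:]
    s=s*(1+i['k1']*(s**2).sum(1,keepdims=True)); return s*[i['fx'],i['fy']]+[i['cx'],i['cy']]
E
python3 - <<'E'
from h import *
print(state(), env.grip_depth)
for n in ['scene','side','wrist']:
    p,d,i=grab(n,n+'0.png'); np.savez('pics/%s0.npz'%n,p=p,d=d,i=i)
    print(n,{k:np.round(v,3) for k,v in i.items() if k in('fx','k1','t')}, (-np.array(i['R']).T@i['t']).round())
E
```

```text
pics
{'time_s': 0.0, 'qpos': array([ 7.51158091e+01,  1.83519330e+01,  8.97069581e+01, -2.87720469e-03,
        7.20419372e+01, -1.14529735e+00]), 'qvel': array([ 0.0125845 , -0.09461756,  0.01438073, -0.02310512, -0.0534022 ,
        0.03631643]), 'effort': array([ 1.45893551e-03, -4.12467706e+01, -2.31982791e+01,  7.28265988e-02,
        4.56990651e-02, -1.51758968e-04]), 'ee_pos': array([136.44149059, 558.06278501, 213.11360012]), 'ee_rot': array([-9.01008628e+01, -7.19580839e-04, -1.37380034e+01]), 'force': array([ 0.53748099, -0.51019434,  1.20355006]), 'torque': array([0.03331004, 0.04757009, 0.04828646]), 'gripper_width': 91.06348257777356} 18.8
scene {'fx': np.float64(535.927), 'k1': np.float64(-0.053), 't': array([ 270.437, -298.288, 2072.584])} [1473.  332. 1476.]
side {'fx': np.float64(461.697), 'k1': np.float64(0.022), 't': array([ 540.98 ,  164.824, 1291.175])} [ 457. 1037.  838.]
wrist {'fx': np.float64(355.696), 'k1': np.float64(-0.051), 't': array([-574.236,  -29.41 ,  391.264])} [ 68. 575. 385.]
```

View pics/scene0.png

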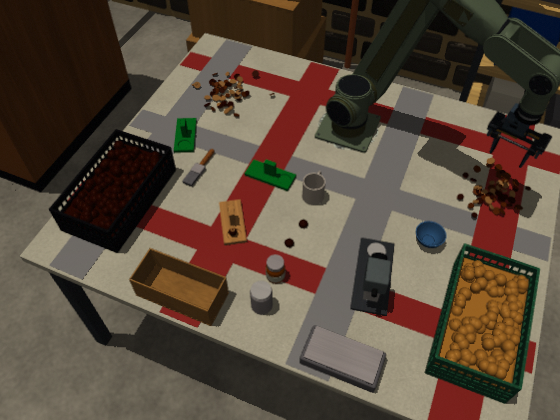

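View pics/side0.png

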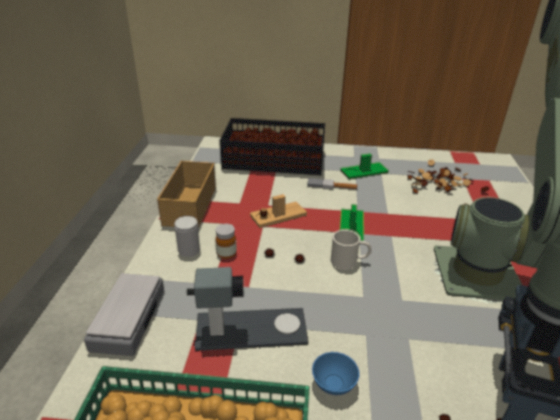

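View pics/wrist0.png

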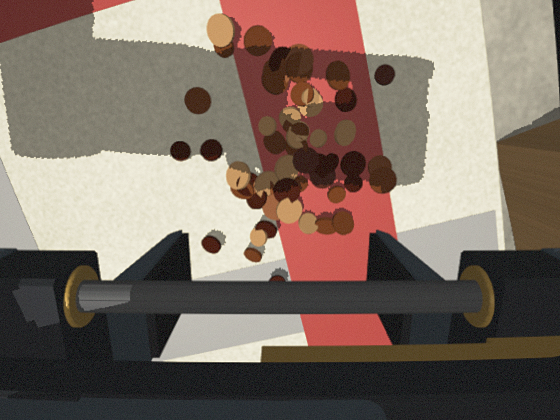

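Three tray shapes are visible in the scene view: a green one at (185,135), a green one at (270,175) and a pale wooden one at (232,221), which is at (278,213) in the side view. Only the wooden one fits, with a dark ball near its far end. The station is at about (375,272) in the scene view, with its disc at (376,249). I'll confirm the tray in an enlarged crop and measure.

```bash
python3 - <<'E'
from h import *
a=cv2.imread('pics/scene0.png')[185:265,190:300]; b=cv2.imread('pics/side0.png')[180:240,235:345]
c=np.vstack([cv2.resize(a,(660,360),interpolation=2)[:, :], cv2.resize(b,(660,240),interpolation=2)])
cv2.imwrite('pics/crop1.png',c)
a=cv2.imread('pics/scene0.png')[225:325,330:420]; b=cv2.imread('pics/side0.png')[255:360,170:330]
cv2.imwrite('pics/crop2.png',np.hstack([cv2.resize(a,(360,400),interpolation=2), cv2.resize(b,(440,400),interpolation=2)]))
for n in ['scene','side']:
    z=np.load(f'pics/{n}0.npz',allow_pickle=True);p=z['p'];d=z['d'];i=z['i'].item()
    H=cv2.cvtColor(p,cv2.COLOR_RGB2HSV)
    u0=(232,221) if n=='scene' else (278,213)
    m=((H[...,0]<22)&(H[...,0]>8)&(H[...,1]>90)&(H[...,2]>90)).astype(np.uint8)
    w=np.zeros_like(m);w[u0[1]-45:u0[1]+45,u0[0]-60:u0[0]+60]=1;
    uv=np.argwhere((m&w)>0)[:,::-1]; D=d[uv[:,1],uv[:,0]];k=D>0
    P=cloud(i,uv[k],D[k]);print(n,len(P),P.min(0).round(),P.max(0).round())
    s=P[(P[:,2]>7)&(P[:,2]<22)];g=P[(P[:,2]>35)&(P[:,2]<95)]
    print('slab',len(s),s[:,2].mean(),cv2.minAreaRect(s[:,:2].astype(np.float32)))
    print('grip',len(g),cv2.minAreaRect(g[:,:2].astype(np.float32)) if len(g)>3 else 0, g.mean(0))
    # nut
    m2=((H[...,2]<80)).astype(np.uint8)&w; uv=np.argwhere(m2>0)[:,::-1];D=d[uv[:,1],uv[:,0]];P=cloud(i,uv,D);
    k=(P[:,2]>20)&(P[:,2]<45); print('nut',k.sum(),P[k].mean(0))
    # bystanders / station
E
```

```text
scene 889 [ 388. -400.  -11.] [827.  -1. 109.]
slab 644 13.018851637989135 ((622.0765991210938, -276.55517578125), (174.36270141601562, 224.67440795898438), 32.13233184814453)
grip 73 ((697.1205444335938, -225.60118103027344), (53.849246978759766, 268.7440490722656), 79.15605926513672) [ 612.62708967 -215.99317953   72.28407772]
nut 83 [ 600.51597485 -198.0387978    29.10458044]
side 1053 [ 387. -426.   -4.] [725.  31.  78.]
slab 603 12.419999768290877 ((576.64990234375, -216.34425354003906), (555.1768798828125, 121.5636215209961), 50.809871673583984)
grip 272 ((649.2442626953125, -101.12124633789062), (294.134765625, 52.465980529785156), 61.11485290527344) [ 626.63846199 -118.72306792   57.16506175]
nut 120 [ 537.77966653 -395.67861681   23.86711655]
```

View pics/crop1.png

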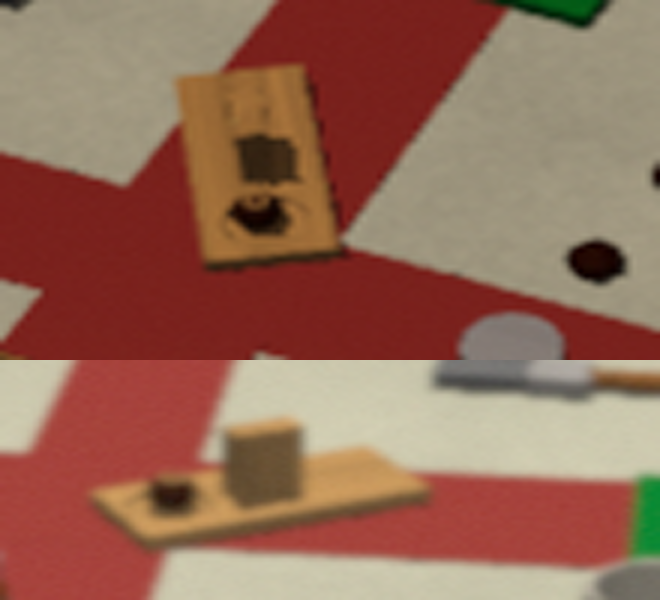

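View pics/crop2.png

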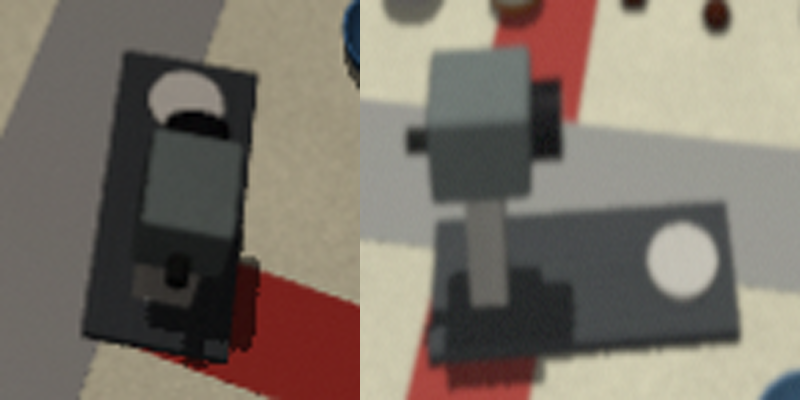

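Crop 1 confirms the wooden tray: upright block in the middle and a dark ball with a pale spot in the pocket at the near-scene end. Crop 2 shows the station with the whole disc visible in the side view at about (287,323). Next I'll take metric estimates from masks.

```bash
python3 - <<'E'
from h import *
L=lambda n:(lambda z:(z['p'],z['d'],z['i'].item()))(np.load(f'pics/{n}0.npz',allow_pickle=True))
# tray corners by hand from crops
p,d,i=L('scene'); C=onplane(i,[(219.7,202.1),(240.5,199.7),(246.7,239.9),(224.3,243.4)],14)
def rep(C):
    print(C[:,:2].round(1).tolist(), 'centre',C.mean(0)[:2].round(1),'sides',[round(float(np.linalg.norm(C[k]-C[k-1])),1) for k in range(4)])
rep(C)
v=(C[2]+C[3]-C[0]-C[1]); print('yaw',np.degrees(np.arctan2(v[1],v[0])))
p,d,i=L('side'); C=onplane(i,[(250.3,213.75),(259.2,225),(306.7,212.5),(295.8,202)],14);rep(C)
v=(C[0]+C[1]-C[2]-C[3]); print('yaw',np.degrees(np.arctan2(v[1],v[0])))
# disc
H=cv2.cvtColor(p,cv2.COLOR_RGB2HSV)
def comp(m,u):
    n,l=cv2.connectedComponents(m.astype(np.uint8)); return (l==l[u[1],u[0]]).astype(np.uint8)
m=comp(H[...,2]>130,(287,323)); c=max(cv2.findContours(m,0,1)[0],key=cv2.contourArea)[:,0]
Q=onplane(i,c,18); r=cv2.minEnclosingCircle(Q[:,:2].astype(np.float32)); print('disc side',r, Q[:,:2].mean(0), m.sum())
# nut in side
for nm,(pp,dd,ii) in {'scene':L('scene'),'side':L('side')}.items():
    hh=cv2.cvtColor(pp,cv2.COLOR_RGB2HSV)
    box=(225,225,242,238) if nm=='scene' else (258,207,271,216)
    m=np.zeros(hh.shape[:2],bool);x0,y0,x1,y1=box;m[y0:y1,x0:x1]=hh[y0:y1,x0:x1,2]<90
    uv=np.argwhere(m)[:,::-1];print('nut',nm,uv.mean(0),onplane(ii,uv.mean(0),24))
# station via depth: top of housing & base
for nm in ['scene','side']:
    pp,dd,ii=L(nm); uv=np.argwhere(dd>0)[:,::-1];P=cloud(ii,uv,dd[uv[:,1],uv[:,0]])
    c0=np.array(r[0]); k=(np.linalg.norm(P[:,:2]-c0,axis=1)<300)
    hsv=cv2.cvtColor(pp,cv2.COLOR_RGB2HSV)[uv[:,1],uv[:,0]]
    t=k&(P[:,2]>163)&(P[:,2]<182); R=cv2.minAreaRect(P[t][:,:2].astype(np.float32));print(nm,'housing top',t.sum(),P[t].mean(0).round(1),R)
    b=k&(P[:,2]>7)&(P[:,2]<23)&(hsv[:,2]<110)&(np.linalg.norm(P[:,:2]-c0-[80,0],axis=1)<190); R=cv2.minAreaRect(P[b][:,:2].astype(np.float32));print('base',b.sum(),P[b].mean(0).round(1),R,cv2.boxPoints(R).round())
E
```

```text
[[529.6, -286.2], [492.4, -225.0], [633.5, -135.7], [674.1, -196.7]] centre [ 582.4 -210.9] sides [169.9, 71.6, 167.0, 73.4]
yaw 32.056080135395575
[[666.7, -191.8], [629.4, -132.5], [486.1, -222.4], [526.1, -282.2]] centre [ 577.1 -207.2] sides [167.2, 70.1, 169.2, 72.0]
yaw 32.408399296895894
disc side ((506.9876403808594, 265.38348388671875), 30.942840576171875) [506.56802214 265.45138475] 393
nut scene [233.12068966 232.4137931 ] [[ 630.13380453 -185.58965667   24.        ]]
nut side [263.28571429 213.21428571] [[ 623.54782012 -185.21737367   24.        ]]
scene housing top 639 [672.1 293.8 171.3] ((660.719970703125, 291.772705078125), (106.00190734863281, 66.68526458740234), 11.388569831848145)
base 1409 [611.6 269.8  12.6] ((574.5738525390625, 223.1603546142578), (330.1761169433594, 221.5307159423828), 14.160547256469727) [[387. 290.]
 [442.  75.]
 [762. 156.]
 [708. 371.]]
side housing top 838 [665.6 300.8 170.2] ((656.0307006835938, 293.7889404296875), (104.40435791015625, 68.99871063232422), 9.898189544677734)
base 3155 [594.4 290.1  11.3] ((589.8226318359375, 282.52508544921875), (257.9522705078125, 112.13325500488281), 10.781545639038086) [[453. 313.]
 [474. 203.]
 [727. 252.]
 [706. 362.]]
```

Tray estimate: centre about (579,-209), yaw 32. Disc at (507,265), station yaw about 11. I'll move over the tray with jaw yaw -148 (joint 6 about 38) and look with the wrist camera.

```bash
cat >> h.py <<'E'
from scipy.spatial.transform import Rotation as Ro
def plan(pos,rpy,s=None,n=5):
    """delta_pos (cm, tool axes) and twist to go from the present pose to pos,rpy; prints even rows"""
    s=s or state(); R0=Ro.from_euler('xyz',s['ee_rot'],degrees=True); R1=Ro.from_euler('xyz',rpy,degrees=True)
    dp=R0.inv().apply(np.array(pos)-s['ee_pos'])/10; tw=(R0.inv()*R1).as_rotvec(degrees=True)
    print('delta cm',dp.round(2),'twist',tw.round(1)); return dp,tw
E
python3 - <<'E'
from h import *
i=imaging.camera_info('wrist'); s=state(); T=s['ee_pos']; R=Ro.from_euler('xyz',s['ee_rot'],degrees=True)
print('cam in tool',R.inv().apply(-np.array(i['R']).T@i['t']-T).round(1), 'axis tool',R.inv().apply(np.array(i['R'])[2]).round(3))
for dz in (0,-140,-200): print(proj(i,T+[0,0,dz]))
# simple path check: 5 calls
P0=T;P1=np.array([579,-209,240.]);a0,a1=s['ee_rot'][2],-148
for k in range(5):
    a=a0+(a1-a0)*k/5; Rk=Ro.from_euler('xyz',[-90,0,a],degrees=True)
    print(k,(Rk.inv().apply((P1-P0)/5)/10).round(2),'twist y',-(a1-a0)/5)
E
```

```text
cam in tool [-7.080e+01 -1.716e+02  1.000e-01] axis tool [ 0.255  0.967 -0.   ]
[[278.53621591 259.79881233]]
[[278.79019613 199.83435641]]
[[278.84324112 187.29947163]]
0 [ 12.24  -0.53 -12.8 ] twist y 26.852013958383104
1 [16.7  -0.53 -5.89] twist y 26.852013958383104
2 [17.56 -0.53  2.29] twist y 26.852013958383104
3 [14.64 -0.53  9.97] twist y 26.852013958383104
4 [ 8.55 -0.53 15.51] twist y 26.852013958383104
```

```bash
python3 -m pendant '[{"delta_pos":[2.4,-0.1,-2.6],"twist":[0,5.4,0],"grip":100},{"delta_pos":[4.9,-0.2,-5.1],"twist":[0,10.8,0],"grip":100},{"delta_pos":[7.3,-0.3,-7.7],"twist":[0,16.1,0],"grip":100},{"delta_pos":[9.8,-0.4,-10.2],"twist":[0,21.5,0],"grip":100},{"delta_pos":[12.2,-0.5,-12.8],"twist":[0,26.9,0],"grip":100}]'
python3 -m pendant '[{"delta_pos":[3.3,-0.1,-1.2],"twist":[0,5.4,0],"grip":100},{"delta_pos":[6.7,-0.2,-2.4],"twist":[0,10.8,0],"grip":100},{"delta_pos":[10,-0.3,-3.5],"twist":[0,16.1,0],"grip":100},{"delta_pos":[13.4,-0.4,-4.7],"twist":[0,21.5,0],"grip":100},{"delta_pos":[16.7,-0.5,-5.9],"twist":[0,26.9,0],"grip":100}]'
python3 -m pendant '[{"delta_pos":[3.5,-0.1,0.5],"twist":[0,5.4,0],"grip":100},{"delta_pos":[7,-0.2,0.9],"twist":[0,10.8,0],"grip":100},{"delta_pos":[10.5,-0.3,1.4],"twist":[0,16.1,0],"grip":100},{"delta_pos":[14,-0.4,1.8],"twist":[0,21.5,0],"grip":100},{"delta_pos":[17.6,-0.5,2.3],"twist":[0,26.9,0],"grip":100}]'
python3 -m pendant '[{"delta_pos":[2.9,-0.1,2],"twist":[0,5.4,0],"grip":100},{"delta_pos":[5.9,-0.2,4],"twist":[0,10.8,0],"grip":100},{"delta_pos":[8.8,-0.3,6],"twist":[0,16.1,0],"grip":100},{"delta_pos":[11.7,-0.4,8],"twist":[0,21.5,0],"grip":100},{"delta_pos":[14.6,-0.5,10],"twist":[0,26.9,0],"grip":100}]'
python3 - <<'E'
from h import *
plan([579,-209,240],[-90,0,-148])
E
```

```text
time_s: 0.65
ee_pos: [225.1, 403.9, 218.8]
ee_rot: [-90.0, -0.0, -40.8]
force: [0.5, 0.2, 0.5]
gripper_width: 91.4
time_s: 1.15
ee_pos: [313.3, 250.3, 223.9]
ee_rot: [-90.0, -0.0, -67.7]
force: [0.4, 0.7, 0.0]
gripper_width: 91.4
time_s: 1.65
ee_pos: [401.7, 96.5, 228.9]
ee_rot: [-90.0, 0.0, -94.7]
force: [-0.2, -0.0, 0.6]
gripper_width: 91.2
time_s: 2.15
ee_pos: [490.2, -56.9, 233.7]
ee_rot: [-90.0, -0.0, -121.6]
force: [0.2, 0.4, -0.1]
gripper_width: 91.0
delta cm [ 8.31 -0.64 15.53] twist [ 0.  26.4  0. ]
```

```bash
python3 -m pendant '[{"delta_pos":[2,-0.1,3.8],"twist":[0,6.5,0],"grip":100},{"delta_pos":[4,-0.3,7.5],"twist":[0,13,0],"grip":100},{"delta_pos":[6,-0.4,11.2],"twist":[0,19,0],"grip":100},{"delta_pos":[7.5,-0.5,14],"twist":[0,24,0],"grip":100},{"delta_pos":[8.3,-0.6,15.5],"twist":[0,26.4,0],"grip":100}]'
python3 - <<'E'
from h import *
p,d,i=grab('wrist','wrist1.png');np.savez('pics/wrist1.npz',p=p,d=d,i=i); s=state();print(s['ee_pos'],s['ee_rot'],s['qpos'].round(1))
E
```

```text
time_s: 2.65
ee_pos: [579.9, -209.5, 239.0]
ee_rot: [-90.0, -0.0, -148.0]
force: [0.1, 0.7, 0.5]
gripper_width: 91.6
[ 580.91757197 -210.96274151  238.89612464] [-8.98884027e+01 -2.50357939e-02 -1.48058697e+02] [-21.   21.4  81.3  -0.1  77.2  37.1]
```

View pics/wrist1.png

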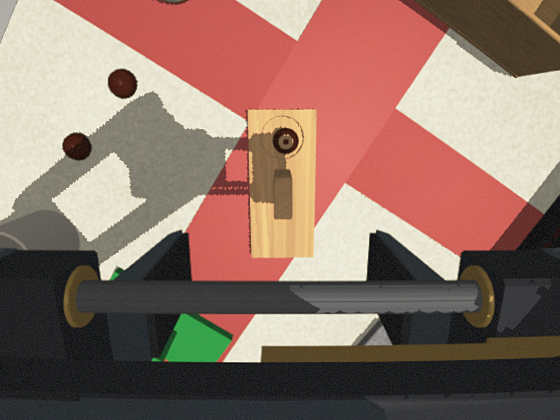

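The wrist view shows the tray with its corners at about (249,109), (317,110), (313,257) and (251,256). The ball is at (286,141), the block at about (283,193), the mug at (30,235) and the chestnuts at (122,83) and (76,146).

```bash
python3 - <<'E'
from h import *
z=np.load('pics/wrist1.npz',allow_pickle=True);p=z['p'];d=z['d'];i=z['i'].item()
H=cv2.cvtColor(p,cv2.COLOR_RGB2HSV)
C=onplane(i,[(249,109.5),(316.5,110),(313,257),(251,256)],14)
print(C[:,:2].round(1),C.mean(0).round(1),[round(float(np.linalg.norm(C[k]-C[k-1])),1) for k in range(4)])
v=C[0]+C[1]-C[2]-C[3];print('yaw',np.degrees(np.arctan2(v[1],v[0])))
uv=np.argwhere(d>0)[:,::-1];P=cloud(i,uv,d[uv[:,1],uv[:,0]])
roi=(uv[:,0]>240)&(uv[:,0]<325)&(uv[:,1]>100)&(uv[:,1]<262)
s=roi&(P[:,2]>8)&(P[:,2]<20)
R=cv2.minAreaRect(P[s][:,:2].astype(np.float32));print('slab',R,P[s][:,2].mean())
b=roi&(P[:,2]>66)&(P[:,2]<84);R=cv2.minAreaRect(P[b][:,:2].astype(np.float32));print('blocktop',b.sum(),R,P[b].mean(0).round(1),uv[b].min(0),uv[b].max(0))
n=roi&(uv[:,1]<160)&(P[:,2]>22)&(P[:,2]<45);print('nut',n.sum(),P[n].mean(0).round(1),P[n][:,2].max())
print('nut ray',onplane(i,(286,141),24))
# other points near fingers
c=np.array([580,-209]);a=np.radians(32);
q=P[(P[:,2]>10)&(P[:,2]<130)];loc=(q[:,:2]-c)@np.array([[np.cos(a),-np.sin(a)],[np.sin(a),np.cos(a)]])
k=(abs(loc[:,0])<60)&(abs(loc[:,1])>45)&(abs(loc[:,1])<110);print('near fingers',k.sum(),loc[k].min(0) if k.any() else '',loc[k].max(0) if k.any() else '',q[k][:,2].max() if k.any() else '')
E
```

```text
[[ 632.8 -139.5]
 [ 670.8 -201.4]
 [ 527.4 -291.2]
 [ 489.3 -227.7]] [ 580.1 -215.    14. ] [168.4, 72.7, 169.2, 74.0]
yaw 31.82359064362892
slab ((580.2033081054688, -214.13453674316406), (169.1940155029297, 74.36659240722656), 32.12782669067383) 14.576546912034985
blocktop 786 ((579.802978515625, -214.12142944335938), (41.63629913330078, 17.36697006225586), 32.208534240722656) [ 580.7 -213.9   75.7] [273 176] [291 219]
nut 549 [ 626.  -189.3   34.6] 40.53026727572298
nut ray [[ 625.9031374  -190.68154304   24.        ]]
near fingers 0
```

```bash
python3 - <<'E'
from h import *
plan([580.1,-213.8,33],[-90,0,-147.9])
E
```

```text
delta cm [ 0.21 20.59  0.16] twist [-0.1 -0.2  0. ]
```

```bash
python3 -m pendant '[{"delta_pos":[0.2,3,0.2],"twist":[0,0,0],"grip":100},{"delta_pos":[0.2,6.5,0.2],"twist":[0,0,0],"grip":80},{"delta_pos":[0.2,9.5,0.2],"twist":[0,0,0],"grip":70},{"delta_pos":[0.2,11.5,0.2],"twist":[0,0,0],"grip":60},{"delta_pos":[0.2,12,0.2],"twist":[0,0,0],"grip":60}]' 20
python3 - <<'E'
from h import *
p,d,i=grab('wrist','wrist2.png');np.savez('pics/wrist2.npz',p=p,d=d,i=i)
plan([580.1,-213.8,33],[-90,0,-147.9])
uv=np.argwhere(d>0)[:,::-1];P=cloud(i,uv,d[uv[:,1],uv[:,0]])
b=(P[:,2]>70)&(P[:,2]<80)&(np.linalg.norm(P[:,:2]-[580,-214],axis=1)<35);print(cv2.minAreaRect(P[b][:,:2].astype(np.float32)),P[b].mean(0))
E
```

```text
time_s: 3.2
ee_pos: [576.3, -208.5, 117.0]
ee_rot: [-90.3, -0.2, -147.7]
force: [-0.0, -0.7, 1.4]
gripper_width: 62.1
delta cm [-0.01  8.48  0.62] twist [0.2 0.2 0.1]
((580.13232421875, -214.3311004638672), (41.54492950439453, 17.99583625793457), 32.08742141723633) [ 581.01831105 -213.50543984   75.66234371]
```

View pics/wrist2.png

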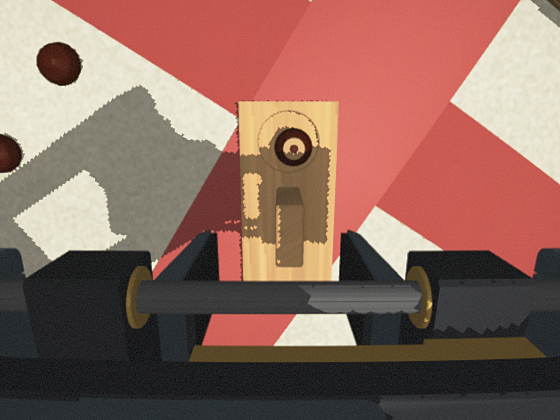

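The block top is at (289,193) to (289,266) in the image, and the fingers straddle it. The state reads about 6 mm off in tool z, so I'll check that this isn't transient.

```bash
python3 -m pendant '[{"delta_pos":[0,0,0.3],"twist":[0,0,0],"grip":60},{"delta_pos":[0,0,0.3],"twist":[0,0,0],"grip":60},{"delta_pos":[0,0,0.3],"twist":[0,0,0],"grip":60},{"delta_pos":[0,0,0.3],"twist":[0,0,0],"grip":60},{"delta_pos":[0,0,0.3],"twist":[0,0,0],"grip":60}]' 20
python3 - <<'E'
from h import *
for _ in range(2): print(state()['ee_pos']); plan([580.1,-213.8,33],[-90,0,-147.9]); imaging.grab_frame('side')
E
```

```text
time_s: 3.75
ee_pos: [580.2, -212.3, 120.5]
ee_rot: [-90.0, 0.0, -147.7]
force: [0.5, -0.2, 0.5]
gripper_width: 54.9
[ 580.24061957 -212.28717691  120.48065185]
delta cm [0.1  8.75 0.11] twist [-0.   0.2 -0. ]
[ 580.15922794 -212.26726538  120.3100678 ]
delta cm [0.09 8.73 0.12] twist [-0.   0.2 -0. ]
```

It was transient. I'll descend the rest of the way with a soft stop.

```bash
python3 -m pendant '[{"delta_pos":[0.1,1,0.1],"twist":[0,0,0],"grip":60},{"delta_pos":[0.1,2.5,0.1],"twist":[0,0,0],"grip":60},{"delta_pos":[0.1,4,0.1],"twist":[0,0,0],"grip":60},{"delta_pos":[0.1,5.5,0.1],"twist":[0,0,0],"grip":60},{"delta_pos":[0.1,7,0.1],"twist":[0,0,0],"grip":60}]' 20
python3 -m pendant '[{"delta_pos":[0,0.8,0],"twist":[0,0,0],"grip":60},{"delta_pos":[0,1.3,0],"twist":[0,0,0],"grip":50},{"delta_pos":[0,1.6,0],"twist":[0,0,0],"grip":40},{"delta_pos":[0,1.7,0],"twist":[0,0,0],"grip":35},{"delta_pos":[0,1.7,0],"twist":[0,0,0],"grip":30}]' 20
python3 -m pendant '[{"delta_pos":[0,0,0],"twist":[0,0,0],"grip":28},{"delta_pos":[0,0,0],"twist":[0,0,0],"grip":25},{"delta_pos":[0,0,0],"twist":[0,0,0],"grip":22},{"delta_pos":[0,0,0],"twist":[0,0,0],"grip":18},{"delta_pos":[0,0,0],"twist":[0,0,0],"grip":14}]' 20
python3 -m pendant '[{"delta_pos":[0,0,0],"twist":[0,0,0],"grip":12},{"delta_pos":[0,0,0],"twist":[0,0,0],"grip":10},{"delta_pos":[0,0,0],"twist":[0,0,0],"grip":10},{"delta_pos":[0,0,0],"twist":[0,0,0],"grip":10},{"delta_pos":[0,0,0],"twist":[0,0,0],"grip":10}]' 20
python3 - <<'E'
from h import *
p,d,i=grab('wrist','wrist3.png'); print(state())
E
```

```text
time_s: 4.35
ee_pos: [579.4, -213.6, 48.5]
ee_rot: [-90.0, -0.0, -147.7]
force: [0.9, -0.6, 0.2]
gripper_width: 55.0
time_s: 4.85
ee_pos: [580.0, -213.7, 33.3]
ee_rot: [-90.0, 0.0, -147.7]
force: [-0.5, 0.2, -1.1]
gripper_width: 28.1
time_s: 5.35
ee_pos: [579.9, -213.7, 33.2]
ee_rot: [-90.0, 0.0, -147.7]
force: [-0.1, -0.2, 1.9]
gripper_width: 18.1
time_s: 5.85
ee_pos: [579.9, -213.7, 33.1]
ee_rot: [-90.0, 0.0, -147.7]
force: [0.0, -0.4, 2.5]
gripper_width: 18.0
{'time_s': 5.9, 'qpos': array([-2.12953078e+01,  3.11334316e+01,  9.71330989e+01,  5.64203440e-03,
        5.17085090e+01,  3.64387977e+01]), 'qvel': array([ 0.05641308,  0.04442549,  0.03776045, -0.10515848,  0.06177689,
        0.02268748]), 'effort': array([ 2.02816813e-01, -4.62341094e+01, -1.77262437e+01,  1.01189890e-01,
       -1.19059668e-01,  1.03020173e-02]), 'ee_pos': array([ 579.91688232, -213.67484012,   33.15631116]), 'ee_rot': array([-8.99825507e+01,  1.83892793e-02, -1.47737598e+02]), 'force': array([0.32001363, 0.32937519, 3.27384363]), 'torque': array([-0.03469312,  0.20645373, -0.00233388]), 'gripper_width': 17.7589226014236}
```

View pics/wrist3.png

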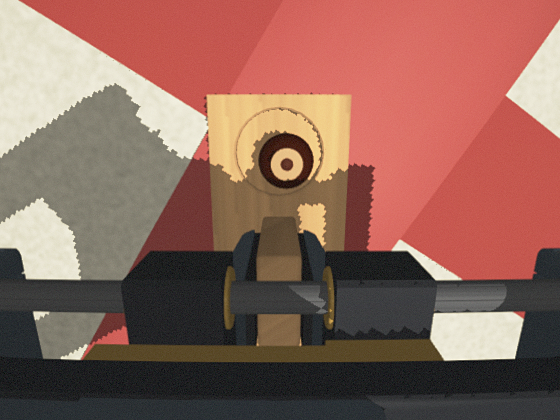

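The block is pinched at 18 mm and the ball is in its pocket at (286,160). Next is a gentle lift.

```bash
python3 -m pendant '[{"delta_pos":[0,-0.1,0],"twist":[0,0,0],"grip":10},{"delta_pos":[0,-0.4,0],"twist":[0,0,0],"grip":10},{"delta_pos":[0,-0.9,0],"twist":[0,0,0],"grip":10},{"delta_pos":[0,-1.5,0],"twist":[0,0,0],"grip":10},{"delta_pos":[0,-2.2,0],"twist":[0,0,0],"grip":10}]' 20
python3 -m pendant '[{"delta_pos":[0,-0.8,0],"twist":[0,0,0],"grip":10},{"delta_pos":[0,-1.6,0],"twist":[0,0,0],"grip":10},{"delta_pos":[0,-2.4,0],"twist":[0,0,0],"grip":10},{"delta_pos":[0,-3.2,0],"twist":[0,0,0],"grip":10},{"delta_pos":[0,-4,0],"twist":[0,0,0],"grip":10}]' 20
python3 - <<'E'
from h import *
p,d,i=grab('wrist','wrist4.png')
E
```

```text
time_s: 6.4
ee_pos: [579.7, -213.6, 55.3]
ee_rot: [-90.0, -0.0, -147.7]
force: [0.4, 0.1, -2.1]
gripper_width: 17.7
time_s: 6.9
ee_pos: [579.8, -213.6, 95.7]
ee_rot: [-90.0, 0.0, -147.7]
force: [-0.6, 0.2, -2.1]
gripper_width: 18.4
```

View pics/wrist4.png

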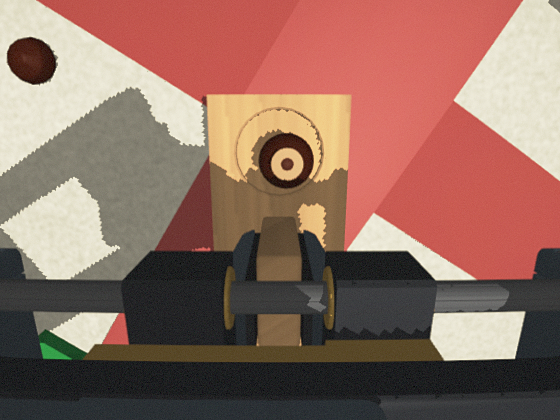

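The lift is clean and the tray sits unchanged in the gripper. I'll raise it to about 150 mm underside height, then carry it without rotating. I'll also measure the mug and tin clearance and the disc again.

```bash
python3 -m pendant '[{"delta_pos":[0,-0.2,0],"twist":[0,0,0],"grip":10},{"delta_pos":[0,-0.7,0],"twist":[0,0,0],"grip":10},{"delta_pos":[0,-1.5,0],"twist":[0,0,0],"grip":10},{"delta_pos":[0,-2.5,0],"twist":[0,0,0],"grip":10},{"delta_pos":[0,-3.6,0],"twist":[0,0,0],"grip":10}]' 20
python3 -m pendant '[{"delta_pos":[0,-1.2,0],"twist":[0,0,0],"grip":10},{"delta_pos":[0,-2.4,0],"twist":[0,0,0],"grip":10},{"delta_pos":[0,-3.5,0],"twist":[0,0,0],"grip":10},{"delta_pos":[0,-4.4,0],"twist":[0,0,0],"grip":10},{"delta_pos":[0,-5,0],"twist":[0,0,0],"grip":10}]' 20
python3 - <<'E'
from h import *
s=state();print(s['ee_pos'],s['ee_rot'])
plan([460.4,236.2,184],[-90,0,-147.7])
E
```

```text
time_s: 7.45
ee_pos: [579.8, -213.6, 131.7]
ee_rot: [-90.0, 0.0, -147.7]
force: [0.1, 0.6, -2.0]
gripper_width: 17.9
time_s: 7.95
ee_pos: [580.0, -213.7, 182.1]
ee_rot: [-90.0, 0.0, -147.7]
force: [-0.3, -0.9, -2.2]
gripper_width: 18.1
[ 579.99275941 -213.73295682  182.0744711 ] [-8.99509152e+01  4.17608549e-02 -1.47740611e+02]
delta cm [-13.9   -0.22 -44.43] twist [-0. -0. -0.]
```

```bash
python3 -m pendant '[{"delta_pos":[-0.1,0,-0.3],"twist":[0,0,0],"grip":10},{"delta_pos":[-0.3,0,-0.9],"twist":[0,0,0],"grip":10},{"delta_pos":[-0.55,0,-1.7],"twist":[0,0,0],"grip":10},{"delta_pos":[-0.9,0,-2.85],"twist":[0,0,0],"grip":10},{"delta_pos":[-1.3,0,-4.1],"twist":[0,0,0],"grip":10}]' 20
python3 -m pendant '[{"delta_pos":[-0.45,0,-1.4],"twist":[0,0,0],"grip":10},{"delta_pos":[-0.9,0,-2.85],"twist":[0,0,0],"grip":10},{"delta_pos":[-1.35,0,-4.3],"twist":[0,0,0],"grip":10},{"delta_pos":[-1.8,0,-5.75],"twist":[0,0,0],"grip":10},{"delta_pos":[-2.25,0,-7.15],"twist":[0,0,0],"grip":10}]' 20
python3 -m pendant '[{"delta_pos":[-0.45,0,-1.4],"twist":[0,0,0],"grip":10},{"delta_pos":[-0.9,0,-2.85],"twist":[0,0,0],"grip":10},{"delta_pos":[-1.35,0,-4.3],"twist":[0,0,0],"grip":10},{"delta_pos":[-1.8,0,-5.75],"twist":[0,0,0],"grip":10},{"delta_pos":[-2.25,0,-7.15],"twist":[0,0,0],"grip":10}]' 20
python3 -m pendant '[{"delta_pos":[-0.45,0,-1.4],"twist":[0,0,0],"grip":10},{"delta_pos":[-0.9,0,-2.85],"twist":[0,0,0],"grip":10},{"delta_pos":[-1.35,0,-4.3],"twist":[0,0,0],"grip":10},{"delta_pos":[-1.8,0,-5.75],"twist":[0,0,0],"grip":10},{"delta_pos":[-2.25,0,-7.15],"twist":[0,0,0],"grip":10}]' 20
python3 -m pendant '[{"delta_pos":[-0.45,0,-1.4],"twist":[0,0,0],"grip":10},{"delta_pos":[-0.85,0,-2.7],"twist":[0,0,0],"grip":10},{"delta_pos":[-1.15,0,-3.7],"twist":[0,0,0],"grip":10},{"delta_pos":[-1.4,0,-4.45],"twist":[0,0,0],"grip":10},{"delta_pos":[-1.5,0,-4.8],"twist":[0,0,0],"grip":10}]' 20
python3 - <<'E'
from h import *
p,d,i=grab('wrist','wrist5.png'); np.savez('pics/wrist5.npz',p=p,d=d,i=i);s=state();print(s['ee_pos'],s['ee_rot'])
plan([460.4,236.2,184],[-90,0,-147.7]); print(proj(i,[[507,265.4,18]]))
E
```

```text
time_s: 8.45
ee_pos: [568.3, -170.8, 180.5]
ee_rot: [-90.1, -0.0, -147.7]
force: [0.1, 0.7, -2.2]
gripper_width: 17.4
time_s: 8.95
ee_pos: [549.3, -98.2, 181.1]
ee_rot: [-90.0, 0.0, -147.7]
force: [-0.5, 0.9, -1.4]
gripper_width: 18.2
time_s: 9.45
ee_pos: [530.2, -25.8, 181.0]
ee_rot: [-90.0, 0.0, -147.7]
force: [0.3, 0.2, -1.8]
gripper_width: 17.8
time_s: 9.95
ee_pos: [511.1, 46.6, 181.0]
ee_rot: [-90.0, 0.0, -147.7]
force: [0.7, -0.3, -1.4]
gripper_width: 17.9
time_s: 10.45
ee_pos: [498.4, 94.7, 181.0]
ee_rot: [-90.0, 0.0, -147.7]
force: [0.3, 0.2, -2.7]
gripper_width: 17.8
[498.31132954  94.78595876 180.95070167] [-9.00158850e+01  7.09839926e-03 -1.47705931e+02]
delta cm [ -4.35  -0.3  -13.98] twist [ 0. -0. -0.]
[[123.73305342  90.1385484 ]]
```

View pics/wrist5.png

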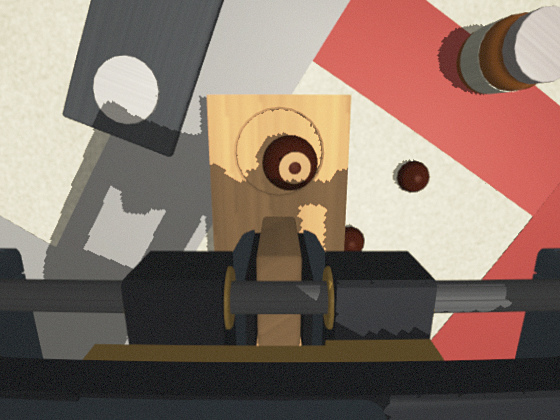

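The wrist view shows the disc at (126,91), the ball still in its pocket at (290,163) and the base edges in clear view. I'll measure the disc from here.

```bash
python3 - <<'E'
from h import *
z=np.load('pics/wrist5.npz',allow_pickle=True);p=z['p'];i=z['i'].item()
C=onplane(i,[(93,88),(159,92),(127,55),(124,124)],18)
print('L/R mid',(C[0]+C[1])[:2]/2,'T/B mid',(C[2]+C[3])[:2]/2,[np.linalg.norm(C[0]-C[1]),np.linalg.norm(C[2]-C[3])])
e=onplane(i,[(64,115),(172,156),(91,2),(222,2)],12);v=e[3]-e[1];print('base corners',e[:2,:2].round(1),'edge yaw',np.degrees(np.arctan2(v[1],v[0])),np.linalg.norm(e[0]-e[1]))
m=(e[0]+e[1])[:2]/2; a=np.arctan2(v[1],v[0]);print('origin from base',m+45*np.array([np.cos(a),np.sin(a)]))
E
```

```text
L/R mid [508.16690902 263.8314321 ] T/B mid [507.79165736 264.09460339] [np.float64(60.74424086550115), np.float64(60.52202446646104)]
base corners [[456.  307. ]
 [476.4 200.8]] edge yaw 10.831688639839642 108.20188761875916
origin from base [510.38836772 262.35079728]
```

The viewpoint estimates agree, about (508,264) here versus (507,265) from the side view. The final TCP target is about (461.2,235,149).

```bash
python3 -m pendant '[{"delta_pos":[-0.1,0.05,-0.3],"twist":[0,0,0],"grip":10},{"delta_pos":[-0.25,0.2,-0.85],"twist":[0,0,0],"grip":10},{"delta_pos":[-0.55,0.4,-1.7],"twist":[0,0,0],"grip":10},{"delta_pos":[-0.85,0.65,-2.75],"twist":[0,0,0],"grip":10},{"delta_pos":[-1.2,0.9,-3.9],"twist":[0,0,0],"grip":10}]' 20
python3 -m pendant '[{"delta_pos":[-0.4,0.3,-1.2],"twist":[0,0,0],"grip":10},{"delta_pos":[-0.8,0.55,-2.4],"twist":[0,0,0],"grip":10},{"delta_pos":[-1.15,0.85,-3.5],"twist":[0,0,0],"grip":10},{"delta_pos":[-1.5,1.1,-4.6],"twist":[0,0,0],"grip":10},{"delta_pos":[-1.8,1.3,-5.6],"twist":[0,0,0],"grip":10}]' 20
python3 - <<'E'
from h import *
plan([461.2,235,149],[-90,0,-147.7])
E
```

```text
time_s: 11.0
ee_pos: [487.5, 134.2, 171.6]
ee_rot: [-90.0, -0.0, -147.8]
force: [-0.1, 0.1, -2.5]
gripper_width: 18.2
time_s: 11.5
ee_pos: [472.8, 191.4, 158.7]
ee_rot: [-90.0, -0.0, -147.7]
force: [0.2, 0.1, -2.5]
gripper_width: 18.1
delta cm [-1.35  0.97 -4.31] twist [ 0. -0.  0.]
```

```bash
python3 -m pendant '[{"delta_pos":[-0.35,0.25,-1.1],"twist":[0,0,0],"grip":10},{"delta_pos":[-0.7,0.5,-2.2],"twist":[0,0,0],"grip":10},{"delta_pos":[-1,0.7,-3.2],"twist":[0,0,0],"grip":10},{"delta_pos":[-1.2,0.9,-3.9],"twist":[0,0,0],"grip":10},{"delta_pos":[-1.35,1,-4.3],"twist":[0,0,0],"grip":10}]' 20
python3 -m pendant '[{"delta_pos":[0,0,0],"twist":[0,0,0],"grip":10},{"delta_pos":[0,0,0],"twist":[0,0,0],"grip":10},{"delta_pos":[0,0,0],"twist":[0,0,0],"grip":10},{"delta_pos":[0,0,0],"twist":[0,0,0],"grip":10},{"delta_pos":[0,0,0],"twist":[0,0,0],"grip":10}]' 20
python3 - <<'E'
from h import *
for n in ('scene','side','wrist'):
    p,d,i=grab(n,n+'6.png'); np.savez(f'pics/{n}6.npz',p=p,d=d,i=i)
s=state();print(s['time_s'],s['ee_pos'],s['ee_rot'],s['qvel'].round(2),s['gripper_width']);plan([461.2,235,149],[-90,0,-147.7])
a=cv2.imread('pics/scene6.png')[180:320,300:460];b=cv2.imread('pics/side6.png')[220:360,170:330]
cv2.imwrite('pics/crop6.png',np.hstack([cv2.resize(x,(400,350),interpolation=2) for x in (a,b)]))
E
```

```text
time_s: 12.0
ee_pos: [461.3, 234.6, 148.7]
ee_rot: [-90.0, -0.0, -147.7]
force: [-0.1, -1.6, -2.9]
gripper_width: 17.6
time_s: 12.5
ee_pos: [461.8, 233.7, 149.0]
ee_rot: [-90.0, 0.0, -147.8]
force: [-0.2, 0.7, -2.3]
gripper_width: 18.0
12.65 [461.72910393 233.80991872 149.01689225] [-9.00019889e+01  1.26640605e-02 -1.47752849e+02] [ 0.09  0.   -0.01 -0.04  0.02  0.11] 17.828372829992002
delta cm [-0.02  0.   -0.13] twist [ 0.  -0.1 -0. ]
```

View pics/crop6.png

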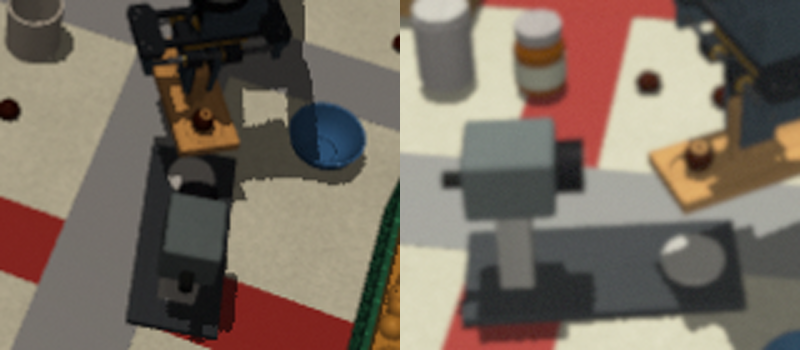

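View pics/wrist6.png

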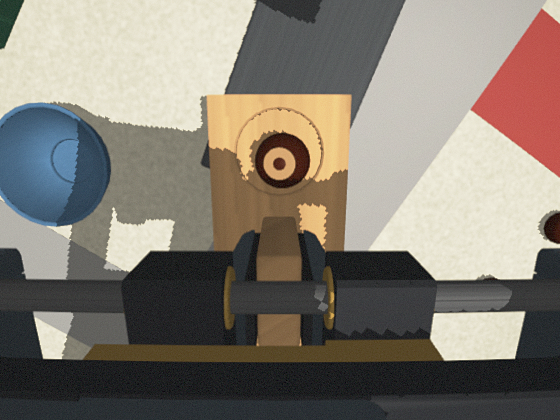

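View pics/scene6.png

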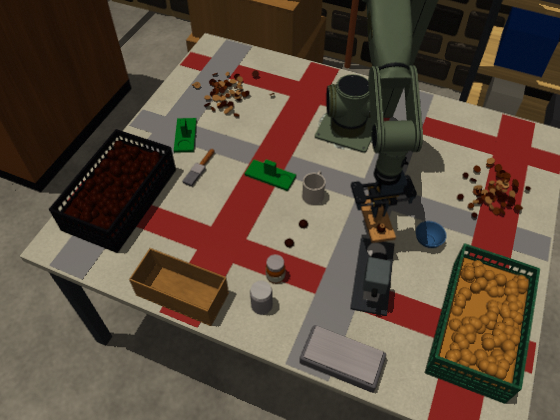

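Nothing else has moved, and the tray is in the air in front of the lens with the ball in its pocket (scene crop (204,120), side crop (700,155)). As an independent check I'll triangulate the nut and tray and compare them with the lens.

```bash
python3 - <<'E'
from h import *
L=lambda n:(lambda z:(z['p'],z['d'],z['i'].item()))(np.load(f'pics/{n}6.npz',allow_pickle=True))
px={'scene':(300+204/2.5,180+121/2.5),'side':(170+299/2.5,220+155/2.5),'wrist':(282,161)}
A=np.zeros((3,3));b=np.zeros(3)
for n,u in px.items():
    p,d,i=L(n);R=np.array(i['R']);c=-R.T@i['t'];v=(rays(i,u)@R)[0];v/=np.linalg.norm(v);M=np.eye(3)-np.outer(v,v);A+=M;b+=M@c
    print(n,onplane(i,u,140).round(1))
X=np.linalg.solve(A,b);print('nut',X.round(1),'viewpoint ~ [507.8 264.2 140]')
p,d,i=L('wrist');uv=np.argwhere(d>0)[:,::-1];P=cloud(i,uv,d[uv[:,1],uv[:,0]])
k=(uv[:,0]>212)&(uv[:,0]<345)&(uv[:,1]>97)&(uv[:,1]<215)&(abs(P[:,2]-130)<8)
q=P[k];f=np.linalg.lstsq(np.c_[q[:,:2]-q[:,:2].mean(0),np.ones(len(q))],q[:,2],rcond=None)[0];print('tray top z',f[2],'tilt deg',np.degrees(np.arctan(np.hypot(*f[:2]))))
C=onplane(i,[(207,95),(351,95)],130);m=C.mean(0)[:2];a=np.radians(32.2);print('pocket from tray end',m-30*np.array([np.cos(a),np.sin(a)]))
# what changed outside arm: lens height from scene depth
p,d,i=L('side');uv=np.argwhere(d>0)[:,::-1];P=cloud(i,uv,d[uv[:,1],uv[:,0]]);k=(np.linalg.norm(P[:,:2]-[665,298],axis=1)<60)&(P[:,2]>150);print('housing top',np.median(P[k][:,2]))
E
```

```text
scene [[509.2 262.5 140. ]]
side [[504.1 258.9 140. ]]
wrist [[506.4 259.3 140. ]]
nut [506.  260.2 138.9] viewpoint ~ [507.8 264.2 140]
tray top z 129.73794594892934 tilt deg 0.9175337014300476
pocket from tray end [508.0017339  262.07658821]
housing top 170.0470180267058
```

```bash
python3 - <<'E'
from h import *
s=state();print(s['time_s'],s['ee_pos'],s['qvel'].round(2),s['gripper_width'],s['force']);print(job.job_done())
E
```

```text
12.65 [461.72910393 233.80991872 149.01689225] [ 0.09  0.   -0.01 -0.04  0.02  0.11] 17.828372829992002 [ 0.24178699 -0.16394188 -1.83753803]
the job is handed in; nothing more can be done
None
```

I picked up the wooden tray by its grip block with a 20 N grip, carried it without tilting or turning it, and handed the job in at 12.65 s. The robot is still holding the tray in the air at the viewing point; no verdict was reported.

What the last checks showed:
- **Position:** the pocket point, taken from the tray's end edge in the wrist view, is at about (508, 262). The viewpoint I measured is about (508, 264), so they are roughly 2 mm apart.
- **Height:** the tray's top face is at 129.7 mm, where 130 mm was wanted. The chestnut's centre is at about 139 mm, against the 140 mm lens axis.
- **Level and still:** the tilt measured about 0.9 degrees, and joint speeds were near zero.
- **Chestnut:** it is in the pocket in all three views, about 4 mm from the viewpoint.
- **Surroundings:** by eye in the scene view, nothing else had moved. I did not measure each bystander.

Two readings did not agree fully. The cameras disagreed on positions by about 3 to 7 mm. The TCP also read about 6 mm off once, just after a fast move, but settled before the grasp.

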